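# Index the cheese turntable to the green hole

## Robot

A 6-joint arm with a two-finger parallel gripper is mounted at the origin on the work surface. World frame = base frame: x ahead of the robot, y to its left, z up, the work surface at z = 0. Lengths are in m, angles in rad, forces in N, time in s.
With the tool pointing down it reaches from about 0.425 to 0.95 m from the base axis. Payload 3.5 kg.
Tool frame: the origin (TCP) lies midway between the tips of the shut fingers; the grasp point (between the pads) lies ctrl.grasp_offset behind it (ctrl.grasp_offset is the distance from the TCP to the grasp point, in m); x points along the fingers, y is the direction in which the jaws open and shut, and the axes are right-handed (so a half turn about x gives the same grasp; the last joint's range is limited). The gripper opens to 85 mm and grips with 20 to 120 N. Pads are 22 mm wide; open, the fingers measure 114 mm over their backs; the gripper's body (76 mm by 85 mm) begins 54 mm behind the grasp point. The pads swing forward as they close: fully open they stand 13 mm farther back than shut.
Start: joints at [-1.346, 0.286, 1.577, -0, 1.279, -0.15], TCP at [0.247, -0.628, 0.231] pointing down, gripper open.
Joint ranges: [-2.77, 2.77], [-0.9, 2.22], [0.21, 2.48], [-1.53, 4.67], [0.24, 2.81], [-2.84, 2.84]. Speed limits (rad/s): [2.79, 2.79, 3.14, 3.14, 3.14, 3.14].

## Interface

Orientations are given as a unit quaternion [x, y, z, w].
In Python, from plant import readout, read_camera, sign_off, ctrl gives the robot as it stands.
- The arm moves only by the tool drive_tool, never from a script. Its argument "steps" is a list of rows, each a list of 5 numbers: the shift along the tool's x, y, z in cm, then the turn about the tool's x in degrees, then the opening, from 0 (shut) to 1 (fully open). A call has 1 to 10 rows; each row shifts and turns the commanded pose from where the row before left it, along the tool's axes as they then stand; what a row does not reach is not made up. A row lasts 1/10 s, in which the tool goes at most 50 mm and 8.59 degrees, less where a joint would pass 70% of its speed; a pose out of reach is approached as far as the arm can. A call is refused whole if a number of a shift passes 5 or a number of a turn 8.59, either way. A call with a gripper value outside its range is refused whole. The fingers move at their own pace and stop on an object; "force" is the grip in N (left out, the last holds). Time passes only in rows, so rows that do not move let the fingers close. It gives the time, the measured TCP pose, the force and the opening at its end, in the units of the state.
- readout.get_state(): the state, without advancing time (a new reading comes with each control period).
- read_camera(name): name is "scene" or "side" or "wrist"; returns a dict with "frame" (480x640x3 uint8, red, green, blue), "vertical_fov" (degrees; the focal length in pixels is half the picture's height over the tangent of half this angle, whatever the lens; pixels are square), "cx", "cy" (the principal point, pixels), "k1" (the pictures are not rectified: a ray, as slopes to the right and down, at radius r is drawn at 1 + k1 r^2 times it, then the intrinsics apply), "eye" and "orientation" of the camera in the world. Camera axes: x right, y up, looking along -z (the intrinsics and any distortion apply to the point x, -y, -z); pixel columns grow to the right and rows downward; lengths in m; the calibration is good to about 2 mm. A picture is of the moment at which its call begins. There is no depth.
- sign_off(): hands the job in, once; it reports no verdict.
The state is a dict: "time": time; "qpos": joint angles; "dq": joint speeds; "joint_efforts": joint torques, N m; "eef_pos": TCP position; "tcp_rot": TCP orientation; "contact_force": force on the tool from outside, world axes, zero at the start; "wrist_torque": the same for the moment, N m; "opening": opening from 0.0 (shut) to 1.0 (fully open).
Only numpy, scipy, OpenCV 4.12 (cv2) and the standard library are available. Lean on these libraries where they do the work, as an engineer would, in place of code of your own. Each camera call takes 0.05 s, during which the arm holds its last target. There are 200 camera calls.

## Task

Turn the cheese on the labelling turntable round to its next station: pull up the black plunger knob, swing the turntable by it until the plunger stands over the hole with the green ring, and let it spring fully home there so that the turntable is locked. Then let go of the knob.

Things in the scene. Friction and masses are not known exactly. Their poses are not given: they have to be found in the camera images.
- knob (a point): Centre of the round black plunger knob (upright, 32 mm diameter, 34 mm high, yellow dot on top) on the turntable's steel arm, 150 mm from its axis; 111 mm above the work surface when home, knob underside at 94. Below: brass collar (24 mm diameter, top at 85) and arm (40 mm wide, top at 68). It slides up and down and swings with the turntable, without twisting. Starts home in an unmarked hole.
- axis (a point): Point on the upright axis of the turntable, at the top of the fixed aluminium index plate (370 mm diameter, top 44 mm above the work surface). z up. The deck turns about it with light friction, 54 degrees to either side of the start. An orange cheese (177 mm diameter, top 133 mm above the work surface) is fixed on the deck's middle and turns with it.
- green_ring: Flat green ring (50 mm outside, 29 mm inside) on the index plate round the target hole, 150 mm from the axis, 40 degrees from the starting hole on either side; origin at the hole's middle, plate's top. A red ring marks the wrong hole on the other side. A plunger let go within 8 mm of a hole's middle slides in by itself (2 mm play when home). The ring does not obstruct the plunger.
- plunger (a joint): Lift of the plunger in m: 0 = fully home in a hole, 0.014 = its nose rests on the index plate between holes, 0.022 = fully pulled up (stop). A spring pushes it down with 4.5 N at 0 and 11 N at 0.022. It must be lifted above 0.014 to turn the deck; home in a hole it locks the deck.

How it is judged:
On the way:
1. the plunger is pulled up clear of the index plate (value of joint plunger above 0.014 m), for 0.1 s.
At the end, for the whole second after the job is handed in: The plunger is home (lift under 3 mm) in the hole with the green ring (knob's axis within 10 mm of the ring's, seen from above) and at rest (value of joint plunger below 0.003 m and horizontal distance between knob and green_ring below 0.01 m and velocity of joint plunger below 0.02 m/s); the robot touches nothing.
It also fails if it takes over 32 s, if anything falls off the work surface, if the arm or the gripper's body presses on something with over 40 N, if the wrist force passes 120 N, or if a joint passes its speed limit or range.

## Working session

There is one attempt and no reset: what is moved stays moved. The work goes in short steps, Python scripts to look and compute and a tool call to move; the robot and the scene stay as the last step left them, time stands still between calls to the robot, and variables do not carry over. Pictures are saved under pics/ and viewed, about 8 in all and at most 12, crops included, and the job is handed in when it is done.

Besides the shell and the picture viewer there is one more tool, called as name(argument=value, ...) on one line, values as JSON. drive_tool: Moves the arm, as the interface text tells. Its arguments: {"type":"object","properties":{"steps":{"type":"array","items":{"type":"array","items":{"type":"number"}}},"force":{"type":"number"}},"required":["steps"]}

```bash
mkdir -p pics; cat > h.py <<'E'
import numpy as np, cv2
from plant import readout, read_camera, sign_off, ctrl
from scipy.spatial.transform import Rotation as R
def ray(c,u,v):
    h=c["frame"].shape[0]; f=h/2/np.tan(np.radians(c["vertical_fov"])/2)
    K=np.array([[f,0,c["cx"]],[0,f,c["cy"]],[0,0,1]])
    p=cv2.undistortPoints(np.array([[[u,v]]],float),K,np.array([c["k1"],0,0,0],float))[0,0] if abs(c["k1"])>0 else [(u-c["cx"])/f,(v-c["cy"])/f]
    return R.from_quat(c["orientation"]).apply([p[0],-p[1],-1])
def onplane(c,u,v,z):
    d=ray(c,u,v); e=np.array(c["eye"]); return e+d*(z-e[2])/d[2]
def save(c,n,s=1): cv2.imwrite(f"pics/{n}.png",cv2.cvtColor(c["frame"],cv2.COLOR_RGB2BGR))
def blobs(c,lo,hi,amin=15):
    hsv=cv2.cvtColor(c["frame"],cv2.COLOR_RGB2HSV)
    n,l,s,ce=cv2.connectedComponentsWithStats(cv2.inRange(hsv,lo,hi))
    return [(s[i].tolist(),ce[i].round(1).tolist()) for i in range(1,n) if s[i][4]>=amin]
E
python3 - <<'E'
from h import *
for n in ("scene","side"):
    c=read_camera(n); save(c,n+"0")
    print(n,np.round(c["eye"],3),c["vertical_fov"],c["k1"])
    for nm,lo,hi in (("green",(45,90,50),(85,255,255)),("yellow",(24,130,120),(34,255,255)),("red",(0,150,80),(5,255,255))):
        for s,ce in blobs(c,lo,hi): print(nm,s,ce,onplane(c,*ce,.128 if nm=="yellow" else .044).round(3))
s=readout.get_state(); print(s["tcp_rot"],s["contact_force"],s["time"],ctrl.grasp_offset)
E
```

```text
scene [0.941 0.14  0.633] 54.41224733698637 0.034122620580224305
green [294, 289, 35, 32, 565] [311.0, 304.7] [0.646 0.038 0.044]
yellow [172, 211, 58, 47, 2162] [200.3, 234.0] [ 0.633 -0.121  0.128]
yellow [382, 295, 13, 12, 120] [388.1, 300.6] [0.654 0.141 0.128]
red [517, 266, 7, 10, 16] [519.8, 270.4] [0.495 0.315 0.044]
red [431, 296, 35, 31, 515] [448.2, 311.0] [0.596 0.224 0.044]
side [0.354 0.615 0.632] 42.67499153132459 0.003957767356286021
green [256, 265, 33, 23, 397] [270.7, 276.0] [0.648 0.041 0.044]
yellow [340, 195, 56, 40, 1333] [367.2, 212.8] [ 0.536 -0.042  0.128]
yellow [221, 272, 14, 10, 115] [227.7, 276.3] [0.654 0.143 0.128]
red [227, 371, 40, 33, 633] [246.5, 387.2] [0.594 0.227 0.044]
[-0.69468669 -0.13250346  0.69476489 -0.13097703] [-0.1868316  -0.1161352   0.45930526] 0.1 0.0187
```

View pics/scene0.png

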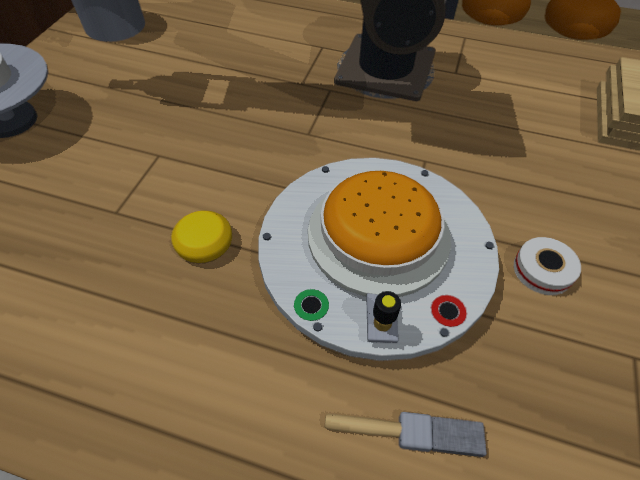

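View pics/side0.png

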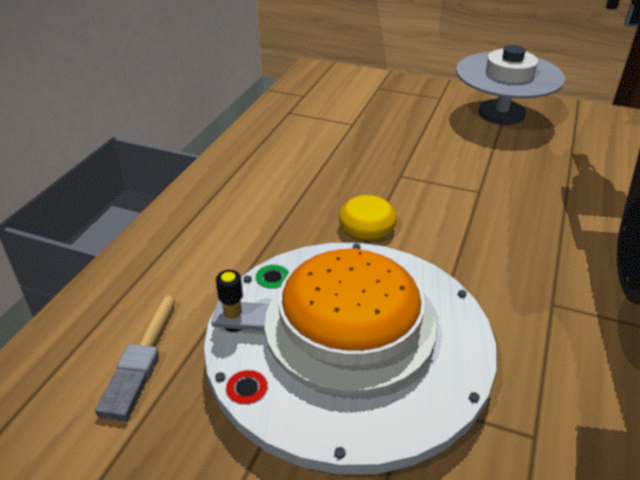

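Scene and side views agree: the knob's dot is at (388,301) in scene and (228,276) in side, and the green ring is at (311,305) and (271,276). That puts the knob at about (0.654, 0.142), the green ring at (0.647, 0.040) and the axis at about (0.510, 0.102). From above, the swing is clockwise.

```bash
cat > d.py <<'E'
from h import *
import sys
s=readout.get_state(); Q=R.from_quat(s["tcp_rot"]); M=Q.as_matrix()
t=np.array([float(a) for a in sys.argv[1:4]]); d=t-s["eef_pos"]
print("tcp",np.round(s["eef_pos"],4),"shift cm tool",np.round(M.T@d*100,2),"axes y",M[:,1].round(3),"z",M[:,2].round(3))
ya=np.degrees(np.arctan2(M[1,1],M[0,1])); want=float(sys.argv[4])
print("yaw y",ya.round(2),"turn about tool x",[round(-(((want-ya+k)+180)%360-180),2) for k in (0,180)],"q",np.round(s["qpos"],3),"f",np.round(s["contact_force"],2),"op",s["opening"],"t",s["time"])
E
python3 d.py .654 .142 .231 105.7
```

```text
tcp [ 0.247  -0.6275  0.2301] shift cm tool [ 5.000e-02 -5.671e+01 -6.605e+01] axes y [ 0.366 -0.931 -0.002] z [-0.931 -0.366 -0.   ]
yaw y -68.53 turn about tool x [np.float64(-174.23), np.float64(5.77)] q [-1.346  0.287  1.578 -0.     1.279 -0.15 ] f [-0.19 -0.12  0.46] op 0.9996367908201427 t 0.1
```

drive_tool(steps=[[0,-2.8,-3.3,0,1],[0,-2.8,-3.3,0,1],[0,-2.8,-3.3,0,1],[0,-2.8,-3.3,0,1],[0,-2.8,-3.3,0,1],[0,-2.8,-3.3,0,1],[0,-2.8,-3.3,0,1],[0,-2.8,-3.3,0,1],[0,-2.8,-3.3,0,1],[0,-2.8,-3.3,0,1]], force=60)

```text
time: 1.1
eef_pos: [0.452, -0.2449, 0.2309]
tcp_rot: [-0.695, -0.132, 0.695, -0.132]
contact_force: [0.4, 0.4, -1.0]
opening: 1.006
```

drive_tool(steps=[[0,-2.8,-3.3,0,1],[0,-2.8,-3.3,0,1],[0,-2.8,-3.3,0,1],[0,-2.8,-3.3,0,1],[0,-2.8,-3.3,0,1],[0,-2.8,-3.3,0,1],[0,-2.8,-3.3,0,1],[0,-2.8,-3.3,0,1],[0,0,0,5.8,1],[0,0,0,0,1]])

```text
time: 2.1
eef_pos: [0.6152, 0.0597, 0.2304]
tcp_rot: [-0.7, -0.097, 0.701, -0.097]
contact_force: [0.5, -0.7, -0.6]
opening: 0.997
```

```bash
python3 d.py .654 .142 .231 105.7; python3 - <<'E'
from h import *
c=read_camera("wrist"); save(c,"w1")
for nm,lo,hi in (("green",(45,90,50),(85,255,255)),("yellow",(24,130,120),(34,255,255))):
    for s,ce in blobs(c,lo,hi): print(nm,s,ce,onplane(c,*ce,.128 if nm=="yellow" else .044).round(4))
E
```

```text
tcp [0.6152 0.0597 0.2304] shift cm tool [-0.07 -6.86 -5.97] axes y [ 0.272 -0.962 -0.   ] z [-0.962 -0.272  0.002]
yaw y -74.19 turn about tool x [np.float64(-179.89), np.float64(0.11)] q [-0.067  0.165  1.723 -0.     1.256  1.228] f [ 0.5  -0.67 -0.57] op 0.9965926272843132 t 2.1
green [319, 147, 64, 63, 2048] [350.8, 177.7] [0.6465 0.0393 0.044 ]
yellow [190, 124, 17, 29, 56] [201.4, 139.0] [0.6548 0.1367 0.128 ]
yellow [178, 126, 11, 26, 28] [180.5, 139.4] [0.6514 0.1479 0.128 ]
yellow [521, 290, 81, 74, 3892] [566.2, 323.0] [ 0.6056 -0.1093  0.128 ]
```

View pics/w1.png

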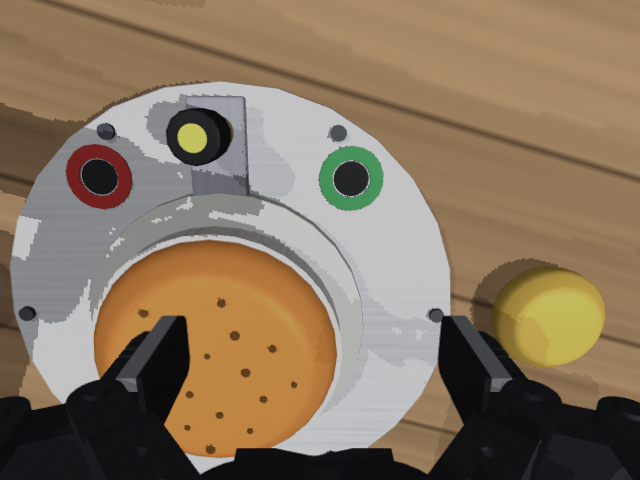

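The wrist view has the dot at about (192,138), which gives (0.6535, 0.142), and the green ring at (351,178), which gives (0.6465, 0.0393). Both match the first fix.

drive_tool(steps=[[0,-2.3,-2.0,0,1],[0,-2.3,-2.0,0,1],[0,-2.3,-2.0,0,1],[0,0,0,0,1],[2.5,0,0,0,1],[2.5,0,0,0,1],[0,0,0,0,1]])

```text
time: 2.85
eef_pos: [0.6514, 0.1393, 0.1764]
tcp_rot: [-0.697, -0.096, 0.704, -0.096]
contact_force: [-0.2, -0.4, -0.7]
opening: 0.999
```

```bash
python3 d.py .6537 .142 .090 105.7
```

```text
tcp [0.6514 0.1393 0.1764] shift cm tool [ 8.63 -0.18 -0.37] axes y [ 0.27  -0.963 -0.002] z [-0.963 -0.27   0.009]
yaw y -74.34 turn about tool x [np.float64(179.96), np.float64(-0.04)] q [ 0.059  0.318  1.64  -0.     1.193  1.356] f [-0.21 -0.39 -0.71] op 0.9994530481489096 t 2.85
```

drive_tool(steps=[[2,0,0,0,1],[2,0,0,0,1],[2,0,0,0,1],[2,0,0,0,1],[0.6,0,0,0,1],[0,0,0,0,1],[0,0,0,0,1]])

```text
time: 3.55
eef_pos: [0.6554, 0.1406, 0.0971]
tcp_rot: [0.701, 0.096, -0.7, 0.096]
contact_force: [0.1, -0.5, -0.4]
opening: 1.0
```

```bash
python3 d.py .6537 .142 .090 105.7
```

```text
tcp [0.6554 0.1406 0.0971] shift cm tool [ 0.71 -0.18  0.13] axes y [ 0.27  -0.963  0.001] z [-0.963 -0.27  -0.002]
yaw y -74.34 turn about tool x [np.float64(179.96), np.float64(-0.04)] q [ 0.06   0.405  1.683 -0.     1.051  1.358] f [ 0.07 -0.46 -0.37] op 0.9996058658850083 t 3.55
```

drive_tool(steps=[[0.7,-0.2,0.1,0,1],[0,0,0,0,1],[0,0,0,0,0.5],[0,0,0,0,0.2],[0,0,0,0,0],[0,0,0,0,0],[0,0,0,0,0],[0,0,0,0,0]], force=70)

```text
time: 4.35
eef_pos: [0.6532, 0.1426, 0.0889]
tcp_rot: [0.701, 0.096, -0.7, 0.097]
contact_force: [-0.7, 0.2, 2.9]
opening: 0.356
```

```bash
python3 d.py .6537 .142 .108 105.7; python3 -c "
from h import *
c=read_camera('side'); c['frame']=cv2.resize(c['frame'][180:420,100:420],None,fx=2.5,fy=2.5)[:600,:800]; save(c,'s2')"
```

```text
tcp [0.6532 0.1426 0.0889] shift cm tool [-1.91  0.07 -0.03] axes y [ 0.27  -0.963  0.   ] z [-0.963 -0.27  -0.   ]
yaw y -74.32 turn about tool x [np.float64(179.98), np.float64(-0.02)] q [ 0.064  0.413  1.689 -0.     1.039  1.361] f [-0.68  0.21  2.94] op 0.35584960575730434 t 4.35
```

View pics/s2.png

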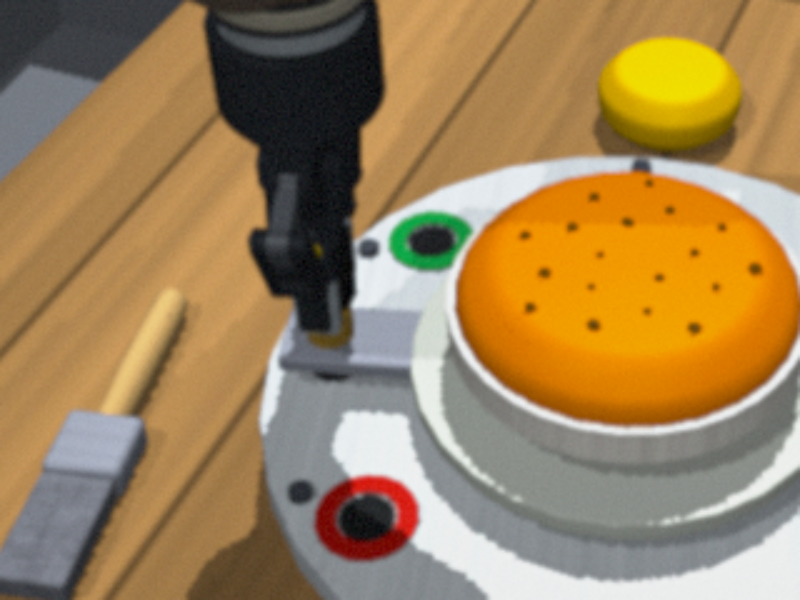

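The fingers are closed on the knob just above the collar (about (325,270) in the crop), at an opening of 0.356. That is about 30 mm, close to the knob's 32 mm. Next I pull it up.

drive_tool(steps=[[-0.6,0,0,0,0],[-0.6,0,0,0,0],[-0.6,0,0,0,0],[0,0,0,0,0],[0,0,0,0,0]])

```text
time: 4.9
eef_pos: [0.6531, 0.1426, 0.1044]
tcp_rot: [0.701, 0.096, -0.7, 0.096]
contact_force: [6.7, 1.8, -8.9]
opening: 0.357
```

```bash
python3 d.py .6537 .142 .108 105.7
```

```text
tcp [0.6531 0.1426 0.1044] shift cm tool [-0.36  0.08 -0.04] axes y [ 0.27  -0.963  0.   ] z [-0.963 -0.27  -0.001]
yaw y -74.33 turn about tool x [np.float64(179.97), np.float64(-0.03)] q [0.063 0.394 1.683 0.    1.064 1.361] f [ 6.68  1.79 -8.93] op 0.3568553902324658 t 4.9
```

drive_tool(steps=[[-0.4,0,0,0,0],[0,0,0,0,0],[0,0,0,0,0]])

```text
time: 5.2
eef_pos: [0.6531, 0.1427, 0.108]
tcp_rot: [0.701, 0.096, -0.7, 0.096]
contact_force: [7.0, 0.9, -10.6]
opening: 0.354
```

```bash
python3 d.py .6537 .142 .108 105.7; python3 -c "
import numpy as np
a=np.radians(4);r=15
print('per 4deg: forward along start tangent',r*np.sin(a),'inward',r*(1-np.cos(a)))"
```

```text
tcp [0.6531 0.1427 0.108 ] shift cm tool [-0.    0.08 -0.04] axes y [ 0.27  -0.963 -0.   ] z [-0.963 -0.27  -0.001]
yaw y -74.33 turn about tool x [np.float64(179.97), np.float64(-0.03)] q [0.063 0.39  1.682 0.    1.07  1.361] f [  7.02   0.93 -10.6 ] op 0.35351880476942177 t 5.2
per 4deg: forward along start tangent 1.0463471061618796 inward 0.036539246102637035
```

drive_tool(steps=[[0,1.05,0.04,4,0],[0,1.05,0.04,4,0],[0,1.05,0.04,4,0],[0,1.05,0.04,4,0],[0,1.05,0.04,4,0],[0,0,0,0,0]])

```text
time: 5.8
eef_pos: [0.6586, 0.0895, 0.108]
tcp_rot: [0.707, -0.028, -0.706, -0.029]
contact_force: [8.1, 0.2, -10.6]
opening: 0.359
```

```bash
python3 d.py .6465 .0395 .108 65.7
```

```text
tcp [0.6586 0.0895 0.108 ] shift cm tool [-0.01  5.08  0.8 ] axes y [-0.08  -0.997 -0.001] z [-0.997  0.08  -0.002]
yaw y -94.6 turn about tool x [np.float64(-160.3), np.float64(19.7)] q [-1.800e-02  3.810e-01  1.693e+00  1.000e-03  1.066e+00  1.633e+00] f [  8.08   0.15 -10.58] op 0.359007977170435 t 5.8
```

drive_tool(steps=[[0,1.05,0.04,4,0],[0,1.05,0.04,4,0],[0,1.05,0.04,4,0],[0,1.05,0.04,4,0],[0,1.05,0.04,4,0],[0,0,0,0,0],[0,0,0,0,0]])

```text
time: 6.5
eef_pos: [0.6456, 0.0391, 0.1083]
tcp_rot: [0.692, -0.15, -0.69, -0.15]
contact_force: [8.9, -1.6, -11.4]
opening: 0.356
```

```bash
python3 d.py .6465 .0395 .108 65.7; python3 -c "
from h import *
c=read_camera('scene'); c['frame']=cv2.resize(c['frame'][160:360,230:510],None,fx=2.8,fy=2.8); save(c,'s3')"
```

```text
tcp [0.6456 0.0391 0.1083] shift cm tool [ 0.03 -0.07 -0.07] axes y [-0.415 -0.91  -0.001] z [-0.91   0.415 -0.002]
yaw y -114.52 turn about tool x [np.float64(179.78), np.float64(-0.22)] q [-0.096  0.345  1.74   0.     1.054  1.902] f [  8.92  -1.59 -11.43] op 0.3560515825330355 t 6.5
```

View pics/s3.png

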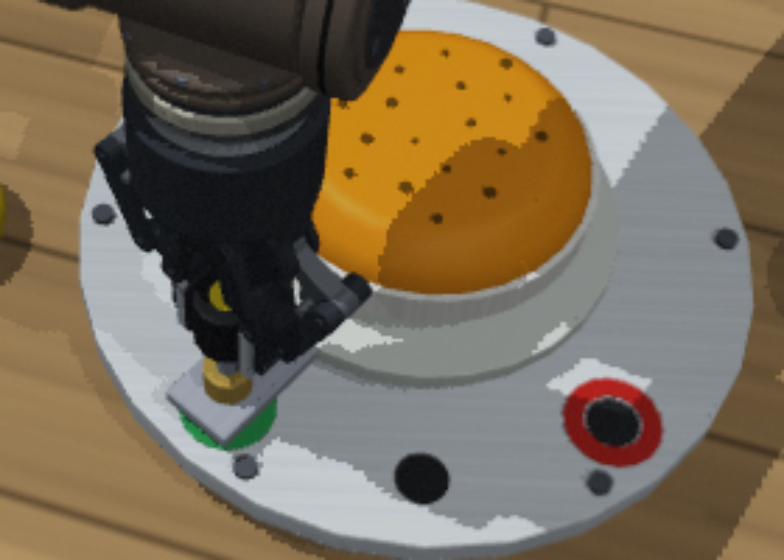

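The arm now stands over the green ring at about (228,410) in the crop, and the TCP is within 1 mm of the target. Next I lower the knob under control, then release it.

drive_tool(steps=[[0.5,-0.05,-0.05,0,0],[0.5,0,0,0,0],[0.5,0,0,0,0],[0.4,0,0,0,0],[0,0,0,0,0],[0,0,0,0,0]])

```text
time: 7.15
eef_pos: [0.646, 0.0398, 0.0905]
tcp_rot: [0.692, -0.149, -0.691, -0.15]
contact_force: [4.8, -0.5, -5.5]
opening: 0.355
```

```bash
python3 d.py .6465 .0395 .089 65.7
```

```text
tcp [0.646  0.0398 0.0905] shift cm tool [ 0.15  0.01 -0.06] axes y [-0.413 -0.911 -0.   ] z [-0.911  0.413 -0.001]
yaw y -114.41 turn about tool x [np.float64(179.89), np.float64(-0.11)] q [-0.095  0.369  1.746 -0.     1.026  1.902] f [ 4.84 -0.48 -5.49] op 0.35450875534227066 t 7.15
```

The knob is at about 1.5 mm of lift, so the nose is in the hole. Open and retreat straight up.

drive_tool(steps=[[0,0,0,0,0.7],[0,0,0,0,1],[0,0,0,0,1],[0,0,0,0,1],[0,0,0,0,1],[-2,0,0,0,1],[-3,0,0,0,1],[-4,0,0,0,1],[-4,0,0,0,1],[0,0,0,0,1]])

```text
time: 8.15
eef_pos: [0.6493, 0.04, 0.2301]
tcp_rot: [0.696, -0.148, -0.686, -0.15]
contact_force: [0.5, 0.4, 1.3]
opening: 0.997
```

drive_tool(steps=[[0,0,4,0,1],[0,0,4,0,1],[0,0,4,0,1],[0,0,0,0,1],[0,0,0,0,1]])

```text
time: 8.65
eef_pos: [0.5357, 0.09, 0.2212]
tcp_rot: [0.691, -0.149, -0.691, -0.149]
contact_force: [0.1, 0.2, -0.4]
opening: 1.004
```

```bash
python3 - <<'E'
from h import *
P=[]
for n in ("scene","side"):
    c=read_camera(n)
    for s,ce in blobs(c,(24,130,120),(34,255,255)):
        p=onplane(c,*ce,.128)
        if abs(p[0]-.6465)<.04 and abs(p[1]-.04)<.05: print(n,s,ce,p.round(4)); P.append((np.array(c["eye"]),ray(c,*ce)))
    if n=="side": c["frame"]=cv2.resize(c["frame"][180:420,100:420],None,fx=2.5,fy=2.5); save(c,"s4")
if len(P)==2:
    A=np.stack([P[0][1],-P[1][1]],1); k=np.linalg.lstsq(A,P[1][0]-P[0][0],rcond=None)[0]
    print("dot 3d",(P[0][0]+k[0]*P[0][1]).round(4),(P[1][0]+k[1]*P[1][1]).round(4))
s=readout.get_state(); print(s["time"],s["eef_pos"],s["contact_force"],s["opening"])
E
```

```text
scene [305, 269, 13, 10, 102] [311.2, 273.5] [0.6461 0.0391 0.128 ]
side [262, 226, 14, 9, 92] [268.5, 229.5] [0.647  0.0413 0.128 ]
dot 3d [0.6462 0.0392 0.1283] [0.6473 0.0406 0.1273]
8.75 [0.53718301 0.08931135 0.22168681] [0.23554591 0.01100757 1.48251344] 1.0002823656106097
```

View pics/s4.png

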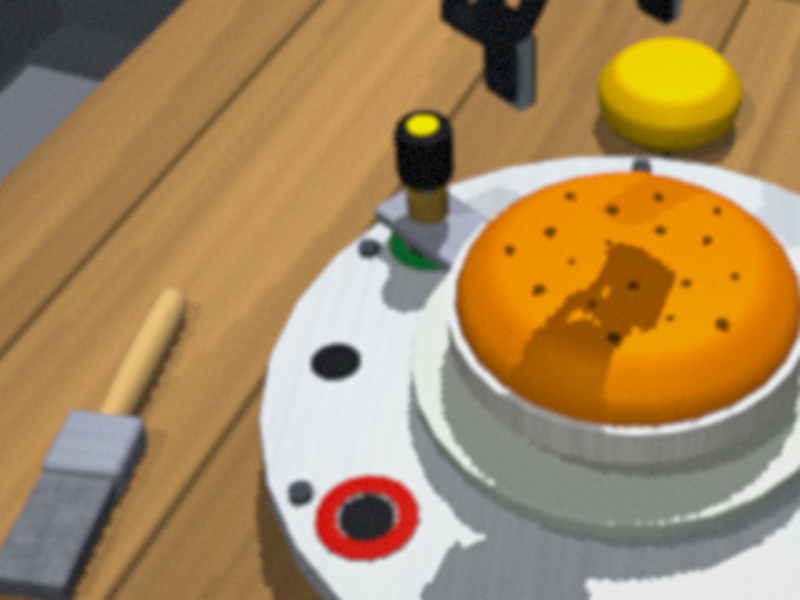

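The knob stands free over the green ring (dot at (422,125) in the crop). Its top triangulates to z ≈ 0.128, the home height, about 1 mm from the ring's centre. The gripper is clear and well above the cheese.

```bash
python3 -c "
from h import *
sign_off()"
```

```text
the job is handed in; nothing more can be done
```

The cheese is at its next station: the plunger is home in the green-ringed hole, and I handed the job in at about 8.8 s of the 32 s allowed. I gripped the knob, pulled it up about 19 mm and swung the turntable 40° clockwise, seen from above. I then lowered the plunger into the hole, let go and moved the gripper clear.

- **Position:** in two camera views the knob's top is at z ≈ 0.128 m, its height when fully home. It is at most about 1–2 mm from the ring's centre, which is within the calibration error.
- **Robot clear:** the gripper is fully open and about 9 cm above the cheese. The force reading is near zero, at most 1.5 N, which looks like sensor noise.
- **Not checked:** I didn't push on the turntable to test the lock. That it is locked rests on the plunger's height.

No check failed or disagreed.

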